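# Sort the groceries on the worktop

### The arm

A 7-joint arm with a two-finger parallel gripper is mounted at the origin on a cart in front of the work surface, level with it; the furniture and walls round the work are solid. World frame = base frame: x ahead of the robot, y to its left, z up, the work surface at z = 0. Lengths are in m, angles in rad, forces in N, time in s.
With the tool pointing down it reaches from about 0.425 to 0.875 m from the base axis. Payload 4.7 kg.
Tool frame: the origin (TCP) lies on the centre line of the jaws, within the pads' length; the fingertips stand bot.tip_reach ahead of it and the grasp point (between the pads) lies 2 mm behind it (bot.tip_reach is the distance from the TCP to the fingertips, in m); z points along the fingers, y is the line along which they close (so a half turn about z gives the same grasp; the last joint's range is limited). The gripper opens to 87 mm and grips with 3 to 60 N. Pads are 19 mm wide; open, the fingers measure 117 mm over their backs; the gripper's body (75 mm by 190 mm) begins 51 mm behind the grasp point.
Start: joints at [-1.087, 0.321, -0.07, 1.45, 0.023, 1.371, -0.057], TCP at [0.294, 0.58, 0.24] pointing down, gripper open.
Joint ranges: [-2.86, 2.86], [-0.3, 2.09], [-1.38, 1.24], [0.06, 2.45], [-1.56, 4.7], [0.09, 2.05], [-2.69, 2.69]. Speed limits (rad/s): [2.57, 2.57, 3.14, 3.14, 3.14, 3.14, 3.14].

### API

Orientations are given as [roll, pitch, yaw] about the fixed x, y, z axes, in that order (R = Rz(yaw) Ry(pitch) Rx(roll)).
In Python, from station import bot, cams gives the robot as it stands.
- The arm moves only by the tool servo_tool, never from a script. Its argument "increments" is a list of rows, each a list of 2 entries, a list of its own where there are three numbers: the shift along the world's x, y, z in m, then the turn about the world's z in degrees. In form: [[[tx, ty, tz], twist], ...]. A call has 1 to 20 rows; each row shifts and turns the commanded pose from where the row before left it; what a row does not reach is not made up. A row lasts 1/12 s, in which the tool goes at most 41.7 mm and 7.16 degrees, less where a joint would pass 70% of its speed; a pose out of reach is approached as far as the arm can. A call is refused whole if a number of a shift passes 0.0417 or a number of a turn 7.16, either way. A call with a gripper value outside its range is refused whole. "jaw" is the closure in counts, from 0 (fully open) to 255 (shut), set as the call begins (left out, the last holds). The fingers move at their own pace and stop on an object; the grip force is fixed at half the most. Time passes only in rows, so rows that do not move let the fingers close. It gives the time, the measured TCP pose, the force, the opening and the grip force at its end, in the units of the state.
- bot.state(): the state, without advancing time (a new reading comes with each control period).
- cams.read_camera(name): name is "scene" or "top"; returns a dict with "img" (420x560x3 uint8, red, green, blue), "camera_matrix" (3x3 intrinsics, pixels), "T" (4x4, takes a point from camera to world coordinates). Camera axes: x right, y down, z forward; pixel columns grow to the right and rows downward; lengths in m; the calibration is good to about 2 mm. A picture is of the moment at which its call begins. There is no depth.
- bot.job_done(): hands the job in; it is judged then, once.
The state is a dict: "t": time; "joints": joint angles; "joint_vel": joint speeds; "effort": joint torques, N m; "tool_pos": TCP position; "eef_rot": TCP orientation; "wrist_force": force on the tool from outside, world axes, zero at the start; "ft_torque": the same for the moment, N m; "grip_width": opening from 0.0 (shut) to 1.0 (fully open); "grip_force": force on a finger pad.
Only numpy, scipy, OpenCV 4.12 (cv2) and the standard library are available. Lean on these libraries where they do the work, as an engineer would, in place of code of your own. Each camera call takes 0.05 s, during which the arm holds its last target. There are 200 camera calls.

### The job

Sort the groceries: stand the two spice jars upright in the wooden caddy, one in each bay, stand the tea packet and the coffee box upright on the round wooden board, well within its edge, and put the onion in the amber glass dish. Leave the pepper shaker and the empty glass jar where they stand.

Things in the scene. Friction and masses are not known exactly. Their poses are not given: they have to be found in the camera images.
- spice_short_mid (a point): the shorter spice jar, a squarish glass jar with a round screw cap, 42 x 42 x 96 mm high, loose, standing upright, 0.11 kg; the point is its centre, 48 mm above its underside; x and y parallel to its sides, z up
- spice_tall_mid (a point): the taller spice jar, the same kind of squarish glass jar with a round, ribbed, pale screw cap, 44 x 44 x 109 mm high, loose, upright, 0.11 kg; the point is its centre, 54.5 mm above its underside; x and y parallel to its sides, z up
- tea_mid (a point): the tea packet, a small dark upright cardboard box 45 (its x) x 56 (its y) x 102 mm high, loose, 0.04 kg; the point is its centre, 51 mm above its underside; z up
- coffee_mid (a point): the coffee box, a taller, slim, pale upright cardboard box 44 (its x) x 55 (its y) x 127 mm high, loose, 0.04 kg; the point is its centre, 63.5 mm above its underside; z up
- onion_mid (a point): a red onion, round, 55 mm across, 65 mm high with its tip, loose, sitting with the tip up, 0.11 kg; the point is its centre, 32.5 mm above its underside; z up through its tip
- caddy: low open wooden spice caddy, 76 (its x) x 146 (its y) x 45 mm high, fixed to the worktop; walls 6 mm, floor 6 mm thick; a wall across the middle makes two square bays, each 64 x 64 mm inside, centred 35 mm either way along its y; origin at the centre of its underside on the worktop
- board: round wooden board, 250 mm across, 16 mm thick, flat top, fixed to the worktop; origin at the centre of its underside on the worktop
- dish: round amber glass dish, 226 mm across the rim, 50 mm high, sloping sides, flat floor 4 mm thick and about 130 mm across, fixed to the worktop; origin at the centre of its underside on the worktop
- pepper_mid (a point): the pepper shaker, round, glass with a dark domed cap, 37 mm across, 69 mm high, loose; not to be moved; the point is its centre, 34.5 mm above its underside
- glass_jar_mid (a point): an empty round glass jar with a lid, 55 mm across, 70 mm high, loose; not to be moved; the point is its centre, 35 mm above its underside
Mind the look-alikes: they are no part of the job. What is shaped like the part that bears spice_short_mid but purple is not meant. What is shaped like the part that bears coffee_mid but red is not meant.

How it is judged:
By the outcome, as a careful person would: the job done as asked, in the order asked, and still so for the second after the job is handed in, with the robot touching nothing.
It also fails if it takes over 112 s, if anything falls off the work surface, if the arm or the gripper's body presses on something with over 40 N, if the wrist force passes 120 N, or if a joint passes its speed limit or range.

## Working session

There is one attempt and no reset: what is moved stays moved. The work goes in short steps, Python scripts to look and compute and a tool call to move; the robot and the scene stay as the last step left them, time stands still between calls to the robot, and variables do not carry over. Pictures are saved under pics/ and viewed, at most 14 in all, crops included, and the job is handed in when it is done.

Besides the shell and the picture viewer there is one more tool, called after "Emit:" as name(argument=value, ...) on one line, values as JSON. servo_tool: Moves the arm, as the interface text tells. Its arguments: {"type":"object","properties":{"increments":{"type":"array","items":{"type":"array"}},"jaw":{"type":"number"}},"required":["increments"]}

```bash
ls; mkdir -p pics
python3 - <<'E'
from station import bot,cams
import cv2
print(bot.state(),bot.tip_reach)
for n in("scene","top"):
    d=cams.read_camera(n);print(n,d["camera_matrix"],d["T"])
    cv2.imwrite(f"pics/{n}0.png",cv2.resize(d["img"][:,:,::-1],(800,600),interpolation=cv2.INTER_CUBIC))
    cv2.imwrite(f"pics/{n}0raw.png",d["img"][:,:,::-1])
E
```

```text
pics
{'t': 0.0, 'joints': array([-1.08689536,  0.32184355, -0.07007928,  1.45171887,  0.02261542,
        1.37082971, -0.05689037]), 'joint_vel': array([ 0.00131837, -0.00192634,  0.00022343,  0.00098375, -0.00114165,
       -0.00199515,  0.00161919]), 'effort': array([ 1.45057429e-04, -4.91286707e+01, -4.03881194e-01, -3.12531745e+01,
       -6.38139085e-02,  4.37336485e-02,  1.76155627e-04]), 'tool_pos': array([0.29406215, 0.57905791, 0.2384261 ]), 'eef_rot': array([-3.13958367e+00,  1.19156354e-04,  2.67183089e+00]), 'wrist_force': array([-0.07189834, -0.44817254, -0.63338392]), 'ft_torque': array([-0.01364892, -0.03815528, -0.00125921]), 'grip_force': 0.0, 'grip_width': 0.9998545743977582} 0.017
scene [[455.57852367   0.         280.65607862]
 [  0.         455.57852367 204.14311178]
 [  0.           0.           1.        ]] [[ 0.4837142  -0.40491267  0.77592932 -0.60443503]
 [-0.87515182 -0.23530873  0.42277547 -0.68682993]
 [ 0.0113958  -0.88355845 -0.46818223  0.72565039]
 [ 0.          0.          0.          1.        ]]
top [[487.22832712   0.         277.5036646 ]
 [  0.         487.22832712 204.7007294 ]
 [  0.           0.           1.        ]] [[ 0.19879963 -0.92504274  0.32368911  0.04939972]
 [-0.97999387 -0.18442478  0.07482989 -0.17591584]
 [-0.00952456 -0.3320895  -0.94319979  1.35424846]
 [ 0.          0.          0.          1.        ]]
```

View pics/scene0.png

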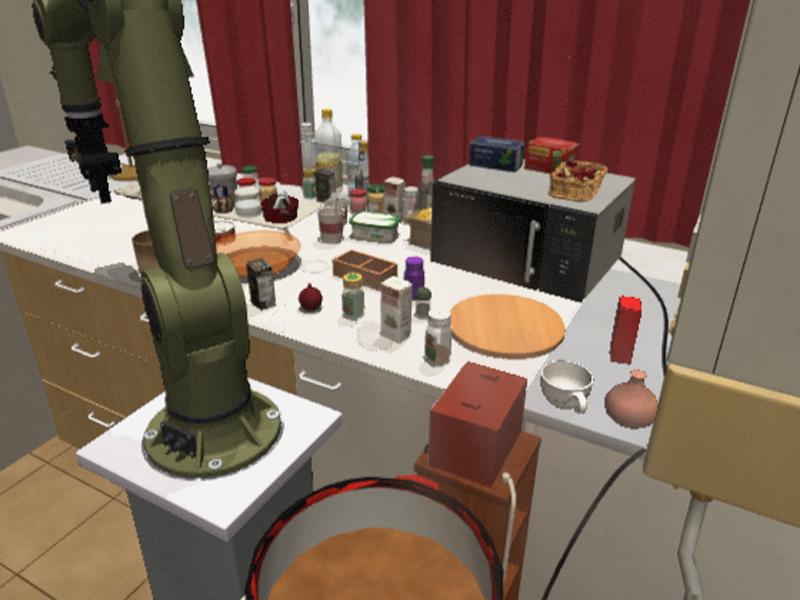

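View pics/top0.png

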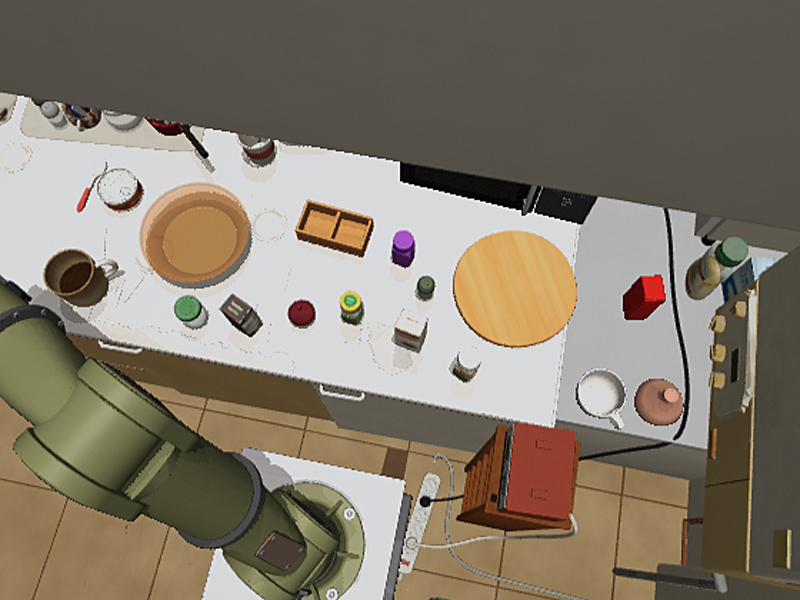

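Top view (800x600 px): short spice jar (350,305) with the green-yellow cap; the purple look-alike is at (403,247). Tall jar with pale cap (465,365), coffee box pale (410,330); the red look-alike is at (645,297). Tea (241,313), onion (301,313), pepper (426,287), glass jar with green lid (190,310), caddy (335,228), board (515,288), dish (197,235). I'll confirm this in an enlarged crop.

```bash
cat > h.py <<'E'
import numpy as np,cv2
from station import bot,cams
def ray(d,u,v):
    T=d["T"];r=T[:3,:3]@np.linalg.inv(d["camera_matrix"])@[u,v,1.];return T[:3,3],r
def onz(d,u,v,z):
    o,r=ray(d,u,v);return o+r*(z-o[2])/r[2]
def proj(d,p):
    T=d["T"];q=d["camera_matrix"]@(T[:3,:3].T@(np.asarray(p)-T[:3,3]));return q[:2]/q[2]
E
python3 - <<'E'
import cv2,numpy as np
a=cv2.imread("pics/top0raw.png")[190:280,120:360]; b=cv2.imread("pics/scene0raw.png")[170:262,160:400]
f=lambda i:cv2.resize(i,(800,300),interpolation=cv2.INTER_CUBIC)
cv2.imwrite("pics/c1.png",np.vstack([f(a),f(b)]))
E
```

```text
(no output)
```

View pics/c1.png

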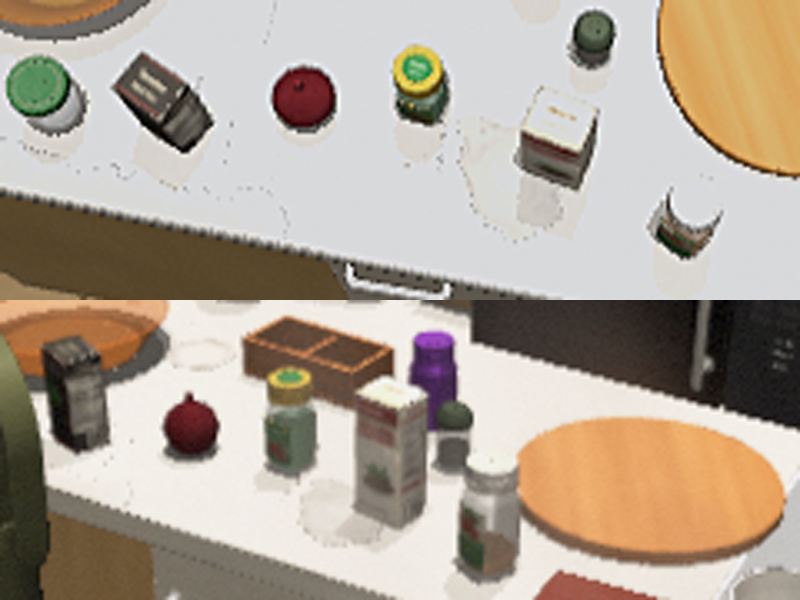

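The crop confirms it: in the upper half, tea top (155,85), onion (304,98), green-yellow-capped short jar (418,70), pale coffee top (560,120), white-capped tall jar (694,205) and pepper (594,32). Next I'll measure these on planes at the known heights.

```bash
cat > m.py <<'E'
from h import *
d=cams.read_camera("top");s=cams.read_camera("scene")
def cr(x,y): return 120+x*.3-.35,190+y*.3-.35
def cs(x,y): return 160+x*.3-.35,170+(y-300)*.3067-.35
P=lambda x,y,z:onz(d,*cr(x,y),z)[:2].round(3)
print("tall",P(694,205,.109),"short",P(418,70,.096),"onion",P(304,98,.0325),"pepper",P(594,30,.065),"glass",P(40,85,.07))
S=lambda x,y,z:onz(s,*cs(x,y),z)[:2].round(3)
print("scene: tall",S(493,466,.109),"short",S(290,378,.096),"onion",S(190,429,.0325))
for n,c,z in(("coffee",[(540,88),(600,100),(585,158),(520,143)],.127),("tea",[(138,52),(197,80),(160,118),(113,88)],.102)):
    p=np.array([P(*q,z) for q in c]);e=np.roll(p,-1,0)-p
    print(n,p.mean(0),np.hypot(*e.T).round(3),np.degrees(np.arctan2(e[:,1],e[:,0])).round(1))
hsv=cv2.cvtColor(d["img"],cv2.COLOR_RGB2HSV)
m=cv2.inRange(hsv,(5,70,50),(25,255,255))
n,l,st,c=cv2.connectedComponentsWithStats(m)
for i in range(1,n):
    if st[i,4]<400 or c[i][1]>250: continue
    k=max(cv2.findContours((l==i).astype(np.uint8),0,1)[0],key=len)[:,0]
    z={0:.045,1:.016,2:.05}[0 if 200<c[i][0]<270 and c[i][1]<190 else 1 if c[i][0]>300 else 2]
    w=np.array([onz(d,*q,z)[:2] for q in k],np.float32)
    print(c[i].round(),st[i],z,"rect",cv2.minAreaRect(w),"circ",cv2.minEnclosingCircle(w))
E
python3 m.py
```

```text
tall [ 0.376 -0.232] short [0.447 0.007] onion [0.423 0.107] pepper [ 0.521 -0.126] glass [0.381 0.318]
scene: tall [ 0.371 -0.239] short [0.447 0.006] onion [0.412 0.098]
coffee [ 0.417  -0.1175] [0.048 0.049 0.052 0.048] [-90.  176.5  87.8  -8.5]
tea [0.39075 0.216  ] [0.056 0.043 0.048 0.035] [-103.5  151.1   67.8  -18.4]
[136. 163.] [  98  128   76   70 4163] 0.05 rect ((0.5467789173126221, 0.36371511220932007), (0.22319650650024414, 0.22085045278072357), 15.549771308898926) circ ((0.546866238117218, 0.36346569657325745), 0.11287949979305267)
[233. 159.] [ 207  140   54   40 1322] 0.045 rect ((0.6129507422447205, 0.08374492824077606), (0.1515710949897766, 0.09075001627206802), 84.26957702636719) circ ((0.6125531196594238, 0.08428046852350235), 0.08491694927215576)
[360. 202.] [ 317  162   87   81 5557] 0.016 rect ((0.5678735971450806, -0.30299532413482666), (0.24905969202518463, 0.24943727254867554), 25.608121871948242) circ ((0.5677115321159363, -0.30310386419296265), 0.12767450511455536)
[ 53. 195.] [ 30 175  46  40 882] 0.05 rect ((0.4009343981742859, 0.5673480033874512), (0.14354410767555237, 0.09620019793510437), 60.46753692626953) circ ((0.40158504247665405, 0.5668740272521973), 0.07205360382795334)
```

The sizes fit: dish 0.223, board 0.249, caddy 0.15 with its front wall included. I'll enlarge the jars and boxes to read their yaw, along with the caddy rim.

Run:
```python
from h import *
d=cv2.imread("pics/top0raw.png");s=cv2.imread("pics/scene0raw.png")
# top-left corners of 30x42 windows
W=[(d,(313,236)),(d,(231,197)),(d,(271,212)),(d,(153,201)),(s,(291,210)),(s,(232,188)),(s,(262,190)),(s,(170,178))]
ps=[cv2.resize(i[y:y+42,x:x+30],(200,280),interpolation=cv2.INTER_LANCZOS4) for i,(x,y) in W]
cv2.imwrite("pics/c2.png",np.vstack([np.hstack(ps[:4]),np.hstack(ps[4:])]))
```

```text
(no output)
```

View pics/c2.png

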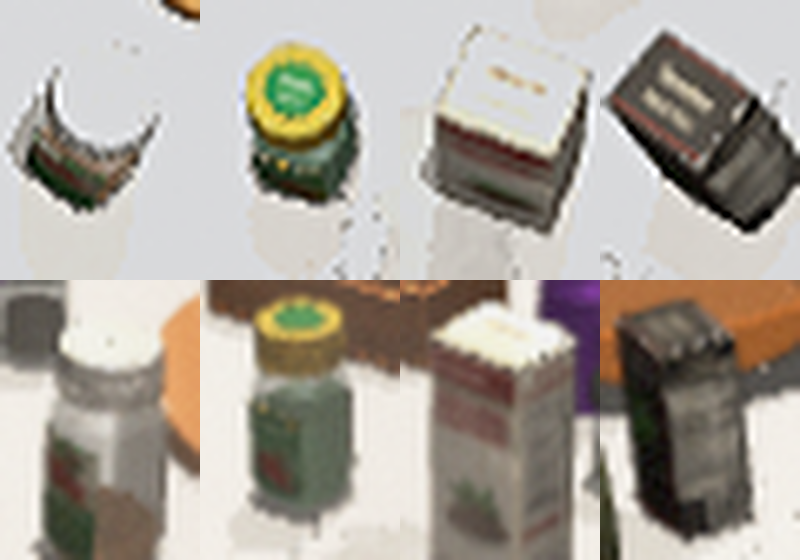

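```bash
cat > m2.py <<'E'
from h import *
d=cams.read_camera("top")
def f(n,o,c,z):
    p=np.array([onz(d,o[0]+x/6.667-.43,o[1]+y/6.667-.43,z)[:2] for x,y in c])
    e=(np.roll(p,-1,0)-p) if len(c)>3 else np.diff(p,axis=0)
    print(n,"mean",p.mean(0).round(4),np.hypot(*e.T).round(3),np.degrees(np.arctan2(e[:,1],e[:,0])).round(1))
f("coffee",(271,212),[(75,25),(190,72),(160,158),(38,112)],.127)
f("tea",(153,201),[(65,32),(155,90),(105,165),(5,108)],.102)
f("tallbase",(313,236),[(25,165),(85,210),(140,155)],.01)
f("tallcap",(313,236),[(103,92)],.109)
f("shortbase",(231,197),[(53,187),(105,202),(157,170)],.01)
f("shortcap",(231,197),[(98,92)],.096)
f("caddy rim",(0,0),[(302*6.667*.7,202*6.667*.7),(373*6.667*.7,209*6.667*.7),(370*6.667*.7,242*6.667*.7),(297*6.667*.7,231*6.667*.7)],.045)
E
python3 m2.py
```

```text
coffee mean [ 0.4196 -0.1168] [0.049 0.037 0.051 0.039] [-102.   172.3   79.9  -10.7]
tea mean [0.3895 0.2166] [0.046 0.037 0.049 0.039] [-111.6  162.    71.7  -22.3]
tallbase mean [ 0.3696 -0.2341] [0.031 0.034] [-116.6  -34.1]
tallcap mean [ 0.3809 -0.2317] [] []
shortbase mean [0.4337 0.0069] [0.024 0.027] [-95.3 -45.6]
shortcap mean [0.4479 0.0069] [] []
caddy rim mean [0.6291 0.0847] [0.15  0.075 0.153 0.067] [ -85.  -172.6   91.9    5.2]
```

Measured, with sizes consistent. Tall jar about (0.376,-0.234), yaw -28°. Short jar (0.447,0.007), coffee (0.420,-0.117), yaw -10°. Tea (0.390,0.217), yaw -20°. I'll start with the tall jar.

Emit:
servo_tool(increments=[[[0.0206, -0.0299, 0], -4.5], [[0.0206, -0.0299, 0], -4.5], [[0.0206, -0.0299, 0], -4.5], [[0.0206, -0.0299, 0], -4.5], [[0.0206, -0.0299, 0], -4.5], [[0.0206, -0.0299, 0], -4.5], [[0.0206, -0.0299, 0], -4.5], [[0.0206, -0.0299, 0], -4.5], [[0.0206, -0.0299, 0], -4.5], [[0.0206, -0.0299, 0], -4.5], [[0, -0.03, 0], -4.5], [[0, -0.03, 0], -4.5], [[0, -0.03, 0], -4.5], [[0, -0.03, 0], -4.5], [[0, -0.03, 0], -4.5], [[0, -0.03, 0], -4.5], [[0, -0.03, 0], -4.5], [[0, -0.03, 0], -4.5], [[0, -0.03, 0], -4.5], [[0, -0.03, 0], -4.5]], jaw=0)

```text
t: 1.92
tool_pos: [0.5, -0.0208, 0.2397]
eef_rot: [3.141, -0.0, 1.097]
wrist_force: [1.0, -0.1, 0.1]
grip_width: 0.994
grip_force: 0.0
```

Emit:
servo_tool(increments=[[[-0.0124, -0.0214, 0], 0], [[-0.0124, -0.0214, 0], 0], [[-0.0124, -0.0214, 0], 0], [[-0.0124, -0.0214, 0], 0], [[-0.0124, -0.0214, 0], 0], [[-0.0124, -0.0214, 0], 0], [[-0.0124, -0.0214, 0], 0], [[-0.0124, -0.0214, 0], 0], [[-0.0124, -0.0214, 0], 0], [[-0.0124, -0.0214, 0], 0], [[0, 0, 0], 0], [[0, 0, 0], 0], [[0, 0, 0], 0]])

```text
t: 3.0
tool_pos: [0.3765, -0.2329, 0.2396]
eef_rot: [3.141, -0.001, 1.101]
wrist_force: [0.6, 0.7, -0.4]
grip_width: 1.004
grip_force: 0.0
```

Run:
```python
from h import *
d=cams.read_camera("top");s=cams.read_camera("scene")
p=bot.state()["tool_pos"];print(p,proj(d,p),proj(s,p),onz(d,336,143,0))
a=d["img"][195:285,270:390,::-1];b=s["img"][140:262,240:360,::-1]
cv2.imwrite("pics/c3.png",np.hstack([cv2.resize(a,(400,300)),cv2.resize(b,(400,300*122//90))[:300]]))
# caddy rim far/near extents, per-side lines
hsv=cv2.cvtColor(d["img"],cv2.COLOR_RGB2HSV);m=cv2.inRange(hsv,(5,70,50),(25,255,255))[135:185,200:268]
k=max(cv2.findContours(m,0,1)[0],key=len)[:,0]+[200,135]
q=cv2.boxPoints(cv2.minAreaRect(k.astype(np.float32)))
h=cv2.convexHull(k.astype(np.int32));print(cv2.approxPolyDP(h,3,True)[:,0])
for c in cv2.approxPolyDP(h,3,True)[:,0]: print(c,onz(d,*c.astype(float),.045).round(3))
```

```text
[ 0.37679398 -0.23243279  0.23953077] [332.8916332  237.55404021] [308.20846535 175.32074209] [ 0.74687074 -0.20514252  0.        ]
[[215 140]
 [260 152]
 [254 177]
 [209 167]
 [207 159]]
[215 140] [0.663 0.152 0.045]
[260 152] [0.651 0.012 0.045]
[254 177] [0.569 0.012 0.045]
[209 167] [0.574 0.148 0.045]
[207 159] [0.598 0.16  0.045]
```

Run:
```python
from h import *
d=cams.read_camera("top");s=cams.read_camera("scene")
g=lambda i,x,y,w,h:cv2.resize(np.ascontiguousarray(i[y:y+h,x:x+w,::-1]),(400,300),interpolation=cv2.INTER_CUBIC)
cv2.imwrite("pics/c3.png",np.vstack([np.hstack([g(d["img"],205,136,60,45),g(d["img"],290,200,100,75)]),np.hstack([g(s["img"],225,165,64,48),g(s["img"],260,165,120,90)])]))
```

```text
(no output)
```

View pics/c3.png

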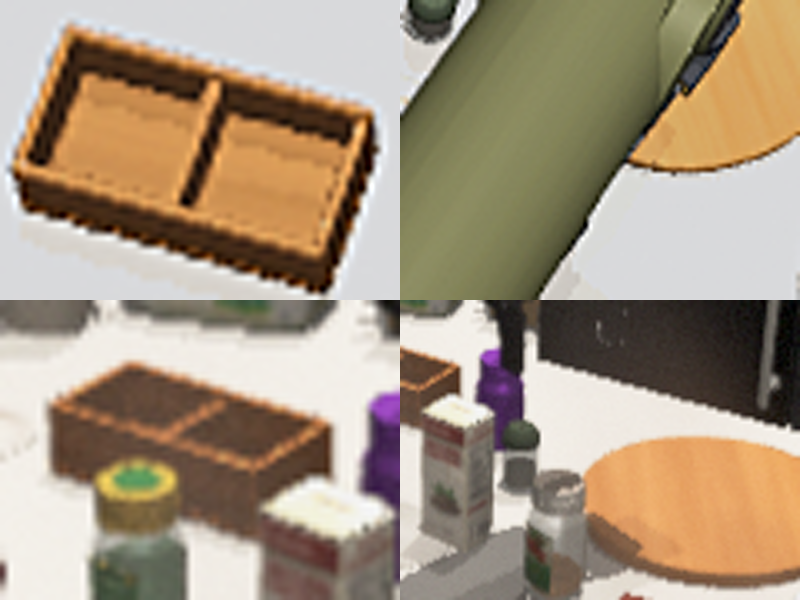

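Caddy rim in the top-left panel: corners (68,25),(378,113),(330,258),(12,168). In the scene panel the tall jar's cap sits at (558,487), below the open gripper.

Run:
```python
from h import *
d=cams.read_camera("top");s=cams.read_camera("scene")
for n,c,q in(("top",d,[(205+x/6.667-.43,136+y/6.667-.43) for x,y in[(68,25),(378,113),(330,258),(12,168)]]),("scn",s,[(225+x/6.25-.42,165+y/6.25-.42) for x,y in[(50,105),(132,62),(330,130),(255,167)]])):
    p=np.array([onz(c,u,v,.045)[:2] for u,v in q]);e=np.roll(p,-1,0)-p
    print(n,p.mean(0).round(4),np.hypot(*e.T).round(3),np.degrees(np.arctan2(e[:,1],e[:,0])).round(1))
print("tall cap scene",onz(s,307.05,220.8,.109))
```

```text
top [0.6213 0.0839] [0.147 0.073 0.148 0.074] [-96.1 175.3  84.3  -5.8]
scn [0.6168 0.0817] [0.073 0.146 0.062 0.14 ] [ -6.1 -98.6 168.5  86.1]
tall cap scene [ 0.36916023 -0.23840644  0.109     ]
```

Emit:
servo_tool(increments=[[[-0.002, -0.002, -0.02], 0], [[0, 0, -0.02], 0], [[0, 0, -0.02], 0], [[0, 0, -0.02], 0], [[0, 0, -0.02], 0], [[0, 0, -0.02], 0], [[0, 0, -0.02], 0], [[0, 0, -0.02], 0], [[0, 0, -0.006], 0], [[0, 0, -0.005], 0], [[0, 0, 0], 0]])

```text
t: 4.22
tool_pos: [0.3741, -0.2353, 0.0683]
eef_rot: [-3.141, 0.001, 1.101]
wrist_force: [-0.1, 0.3, -0.5]
grip_width: 0.999
grip_force: 0.0
```

Emit:
servo_tool(increments=[[[0, 0, 0], 0], [[0, 0, 0], 0], [[0, 0, 0], 0], [[0, 0, 0], 0], [[0, 0, 0], 0], [[0, 0, 0], 0], [[0, 0, 0], 0], [[0, 0, 0], 0], [[0, 0, 0], 0], [[0, 0, 0], 0]], jaw=255)

```text
t: 5.05
tool_pos: [0.3746, -0.2356, 0.0687]
eef_rot: [3.141, 0.0, 1.101]
wrist_force: [0.2, -0.8, 0.2]
grip_width: 0.499
grip_force: 30.0
```

Emit:
servo_tool(increments=[[[0, 0, 0.015], 0], [[0, 0, 0.03], 0], [[0, 0, 0.03], 0], [[0, 0, 0.03], 0], [[0, 0, 0.03], 0], [[0, 0, 0.02], 0], [[0.022, 0.0257, 0], 1.95], [[0.022, 0.0257, 0], 1.95], [[0.022, 0.0257, 0], 1.95], [[0.022, 0.0257, 0], 1.95], [[0.022, 0.0257, 0], 1.95], [[0.022, 0.0257, 0], 1.95], [[0.022, 0.0257, 0], 1.95], [[0.022, 0.0257, 0], 1.95], [[0.022, 0.0257, 0], 1.95], [[0.022, 0.0257, 0], 1.95], [[0.022, 0.0257, 0], 1.95], [[0, 0, 0], 0], [[0, 0, 0], 0]])

```text
t: 6.63
tool_pos: [0.6163, 0.0498, 0.2218]
eef_rot: [-3.139, 0.001, 1.479]
wrist_force: [-0.1, -0.4, -1.5]
grip_width: 0.497
grip_force: 30.0
```

Emit:
servo_tool(increments=[[[0, 0, -0.025], 0], [[0, 0, -0.025], 0], [[0, 0, -0.025], 0], [[0, 0, -0.02], 0], [[0, 0, 0], 0], [[0, 0, 0], 0]])

```text
t: 7.13
tool_pos: [0.6149, 0.046, 0.1278]
eef_rot: [-3.139, 0.001, 1.474]
wrist_force: [0.8, 0.6, -0.1]
grip_width: 0.497
grip_force: 30.0
```

Run:
```python
from h import *
d=cams.read_camera("top");s=cams.read_camera("scene");p=bot.state()["tool_pos"];print(p)
for dz in(0,):print(proj(d,p),proj(s,p),proj(s,[.6165,.048,.045]))
g=lambda i,x,y,w,h:cv2.resize(np.ascontiguousarray(i[y:y+h,x:x+w,::-1]),(400,600),interpolation=cv2.INTER_CUBIC)
cv2.imwrite("pics/c4.png",np.hstack([g(d["img"],205,100,80,120),g(s["img"],215,110,80,120)]))
```

```text
[0.61701739 0.04654473 0.13024554]
[243.87608395 147.29908411] [263.52919988 162.31543875] [263.24404676 185.10464762]
```

View pics/c4.png

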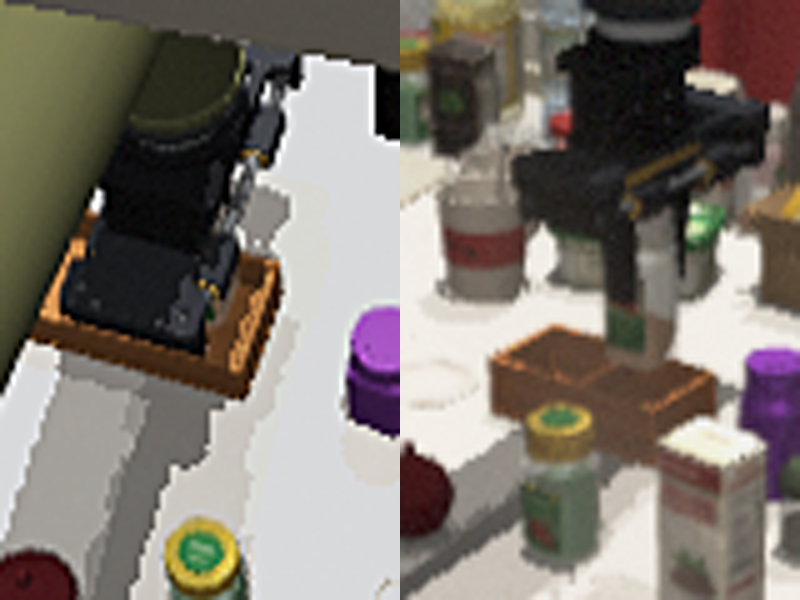

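The jar hangs centred over the right bay: its bottom is at scene panel (640,350), raw (263,180), and the bay centre projects to (263,185). Lowering.

Emit:
servo_tool(increments=[[[0, 0, -0.012], 0], [[0, 0, -0.012], 0], [[0, 0, -0.012], 0], [[0, 0, -0.01], 0], [[0, 0, -0.005], 0], [[0, 0, -0.002], 0], [[0, 0, 0], 0], [[0, 0, 0], 0]])

```text
t: 7.9
tool_pos: [0.6165, 0.0472, 0.0755]
eef_rot: [3.141, 0.0, 1.475]
wrist_force: [0.6, 1.1, -1.1]
grip_width: 0.493
grip_force: 30.0
```

Emit:
servo_tool(increments=[[[0, 0, -0.001], 0], [[0, 0, 0], 0], [[0, 0, 0], 0], [[0, 0, 0], 0], [[0, 0, 0], 0], [[0, 0, 0], 0]], jaw=0)

```text
t: 8.4
tool_pos: [0.6164, 0.0473, 0.0747]
eef_rot: [3.141, -0.0, 1.475]
wrist_force: [-0.5, -0.8, -0.4]
grip_width: 0.867
grip_force: 0.0
```

Emit:
servo_tool(increments=[[[0, 0, 0.02], 0], [[0, 0, 0.03], 0], [[0, 0, 0.03], 0], [[0, 0, 0.03], 0], [[0, 0, 0.03], 0], [[-0.034, -0.008, 0], 0], [[-0.034, -0.008, 0], 0], [[-0.034, -0.008, 0], 0], [[-0.034, -0.008, 0], 0], [[-0.034, -0.008, 0], 0], [[0, 0, 0], 0], [[0, 0, 0], 0]])

```text
t: 9.4
tool_pos: [0.4454, 0.0071, 0.2151]
eef_rot: [3.14, -0.003, 1.475]
wrist_force: [0.3, 0.4, 1.1]
grip_width: 1.003
grip_force: 0.0
```

Run:
```python
from h import *
d=cams.read_camera("top");s=cams.read_camera("scene");p=bot.state()["tool_pos"];print(p,proj(s,p))
g=lambda i,x,y,w,h:cv2.resize(np.ascontiguousarray(i[y:y+h,x:x+w,::-1]),(400,600),interpolation=cv2.INTER_CUBIC)
cv2.imwrite("pics/c5.png",np.hstack([g(d["img"],205,120,80,120),g(s["img"],215,110,80,120)]))
```

```text
[0.44725585 0.00758412 0.2152314 ] [245.24707166 157.43639647]
```

View pics/c5.png

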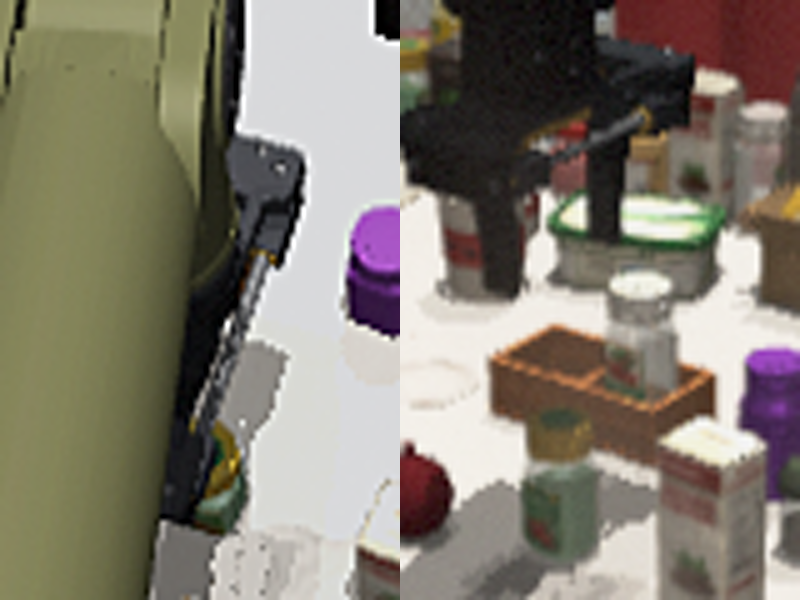

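The tall jar stands in the right bay (scene panel (640,330)), and the gripper straddles the short jar (560,480). Going down to grasp it.

Emit:
servo_tool(increments=[[[0, 0, -0.025], 0], [[0, 0, -0.025], 0], [[0, 0, -0.025], 0], [[0, 0, -0.025], 0], [[0, 0, -0.025], 0], [[0, 0, -0.015], 0], [[0, 0, -0.008], 0], [[0, 0, -0.005], 0], [[0, 0, 0], 0]])

```text
t: 10.25
tool_pos: [0.4466, 0.0072, 0.061]
eef_rot: [-3.141, 0.002, 1.476]
wrist_force: [0.2, 0.1, 0.2]
grip_width: 1.002
grip_force: 0.0
```

Emit:
servo_tool(increments=[[[0, 0, 0], 0], [[0, 0, 0], 0], [[0, 0, 0], 0], [[0, 0, 0], 0], [[0, 0, 0], 0], [[0, 0, 0], 0], [[0, 0, 0], 0], [[0, 0, 0], 0], [[0, 0, 0], 0], [[0, 0, 0], 0]], jaw=255)

```text
t: 11.08
tool_pos: [0.4465, 0.0073, 0.0617]
eef_rot: [3.141, -0.0, 1.475]
wrist_force: [0.8, -0.2, 0.9]
grip_width: 0.471
grip_force: 29.8
```

Emit:
servo_tool(increments=[[[0, 0, 0.015], 0], [[0, 0, 0.03], 0], [[0, 0, 0.03], 0], [[0, 0, 0.03], 0], [[0, 0, 0.03], 0], [[0, 0, 0.015], 0], [[0.0295, 0.0185, 0], 0], [[0.0295, 0.0185, 0], 0], [[0.0295, 0.0185, 0], 0], [[0.0295, 0.0185, 0], 0], [[0.0295, 0.0185, 0], 0], [[0.0295, 0.0185, 0], 0], [[0, 0, 0], 0], [[0, 0, -0.03], 0], [[0, 0, -0.03], 0], [[0, 0, -0.02], 0], [[0, 0, 0], 0], [[0, 0, 0], 0]])

```text
t: 12.58
tool_pos: [0.6221, 0.1181, 0.1303]
eef_rot: [-3.139, 0.002, 1.475]
wrist_force: [-0.1, -0.1, -0.6]
grip_width: 0.473
grip_force: 29.8
```

Emit:
servo_tool(increments=[[[0.0005, 0, -0.014], 0], [[0, 0, -0.014], 0], [[0, 0, -0.012], 0], [[0, 0, -0.012], 0], [[0, 0, -0.006], 0], [[0, 0, -0.003], 0], [[0, 0, 0], 0], [[0, 0, 0], 0]])

```text
t: 13.25
tool_pos: [0.6241, 0.1183, 0.0708]
eef_rot: [3.141, 0.0, 1.475]
wrist_force: [0.9, 0.0, -0.6]
grip_width: 0.476
grip_force: 29.8
```

Emit:
servo_tool(increments=[[[0, 0, -0.002], 0], [[0, 0, 0], 0], [[0, 0, 0], 0]])

```text
t: 13.5
tool_pos: [0.6241, 0.1183, 0.069]
eef_rot: [3.141, -0.0, 1.475]
wrist_force: [-0.0, 0.1, -1.2]
grip_width: 0.477
grip_force: 29.8
```

Emit:
servo_tool(increments=[[[0, 0, 0], 0], [[0, 0, 0], 0], [[0, 0, 0], 0], [[0, 0, 0], 0], [[0, 0, 0], 0], [[0, 0, 0], 0]], jaw=0)

```text
t: 14.0
tool_pos: [0.6238, 0.1183, 0.0687]
eef_rot: [3.141, 0.0, 1.475]
wrist_force: [0.8, 0.6, 0.0]
grip_width: 0.84
grip_force: 0.0
```

Emit:
servo_tool(increments=[[[0, 0, 0.02], 0], [[0, 0, 0.03], 0], [[0, 0, 0.035], 0], [[0, 0, 0.035], 0], [[0, 0, 0.035], 0], [[-0.0293, 0.0123, 0], -1.8], [[-0.0293, 0.0123, 0], -1.8], [[-0.0293, 0.0123, 0], -1.8], [[-0.0293, 0.0123, 0], -1.8], [[-0.0293, 0.0123, 0], -1.8], [[-0.0293, 0.0123, 0], -1.8], [[-0.0293, 0.0123, 0], -1.8], [[-0.0293, 0.0123, 0], -1.8], [[0, 0, 0], 0], [[0, 0, 0], 0], [[0, 0, 0], 0]])

```text
t: 15.33
tool_pos: [0.3901, 0.2164, 0.2239]
eef_rot: [3.141, -0.001, 1.224]
wrist_force: [0.8, -0.9, 0.6]
grip_width: 1.003
grip_force: 0.0
```

Run:
```python
from h import *
d=cams.read_camera("top");s=cams.read_camera("scene");p=bot.state()["tool_pos"];print(p,proj(s,p),proj(s,[p[0],p[1],.102]),proj(d,[p[0],p[1],.102]))
g=lambda i,x,y,w,h:cv2.resize(np.ascontiguousarray(i[y:y+h,x:x+w,::-1]),(400,450),interpolation=cv2.INTER_CUBIC)
cv2.imwrite("pics/c6.png",np.hstack([g(s["img"],150,130,80,90),g(s["img"],215,140,80,90)]))
```

```text
[0.39052467 0.21595947 0.22372866] [177.47280191 147.77219899] [181.10332194 183.8882121 ] [165.25881344 215.04088698]
```

View pics/c6.png

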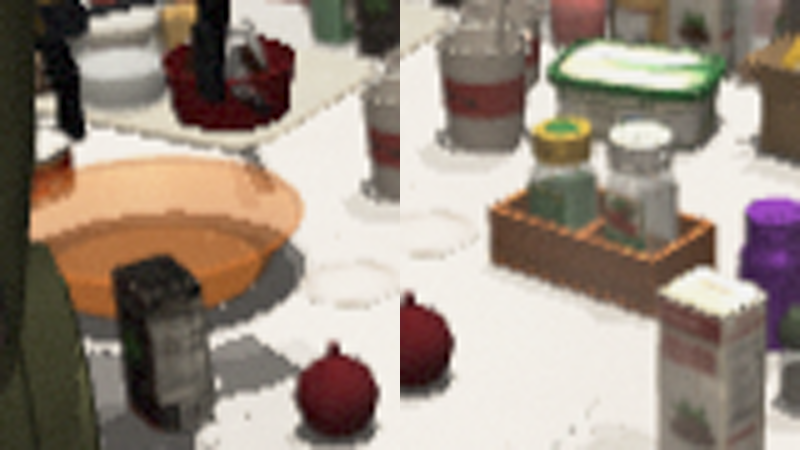

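Both jars stand in the caddy (scene panel (565,180) and (640,190)). The tea top at raw (181,184) matches the prediction (181.1,183.9). Grasping.

Emit:
servo_tool(increments=[[[0, 0, -0.025], 0], [[0, 0, -0.025], 0], [[0, 0, -0.025], 0], [[0, 0, -0.025], 0], [[0, 0, -0.025], 0], [[0, 0, -0.02], 0], [[0, 0, -0.01], 0], [[0, 0, -0.004], 0], [[0, 0, 0], 0]])

```text
t: 16.18
tool_pos: [0.3897, 0.2161, 0.0641]
eef_rot: [-3.141, 0.001, 1.223]
wrist_force: [-0.7, -0.2, 1.1]
grip_width: 1.001
grip_force: 0.0
```

Emit:
servo_tool(increments=[[[0, 0, 0], 0], [[0, 0, 0], 0], [[0, 0, 0], 0], [[0, 0, 0], 0], [[0, 0, 0], 0], [[0, 0, 0], 0], [[0, 0, 0], 0], [[0, 0, 0], 0], [[0, 0, 0], 0], [[0, 0, 0], 0]], jaw=255)

```text
t: 17.02
tool_pos: [0.3894, 0.2168, 0.0647]
eef_rot: [3.142, -0.0, 1.224]
wrist_force: [-0.4, -0.9, 0.8]
grip_width: 0.519
grip_force: 29.3
```

Emit:
servo_tool(increments=[[[0, 0, 0.025], 0], [[0, 0, 0.035], 0], [[0, 0, 0.04], 0], [[0, 0, 0.04], 0], [[0, 0, 0.035], 0], [[0.012, -0.0311, 0], 1.33], [[0.012, -0.0311, 0], 1.33], [[0.012, -0.0311, 0], 1.33], [[0.012, -0.0311, 0], 1.33], [[0.012, -0.0311, 0], 1.33], [[0.012, -0.0311, 0], 1.33], [[0.012, -0.0311, 0], 1.33], [[0.012, -0.0311, 0], 1.33], [[0.012, -0.0311, 0], 1.33], [[0.012, -0.0311, 0], 1.33], [[0.012, -0.0311, 0], 1.33], [[0.012, -0.0311, 0], 1.33], [[0.012, -0.0311, 0], 1.33], [[0.012, -0.0311, 0], 1.33], [[0.012, -0.0311, 0], 1.33]])

```text
t: 18.68
tool_pos: [0.5699, -0.2509, 0.239]
eef_rot: [-3.141, -0.0, 1.574]
wrist_force: [0.8, -0.8, 0.2]
grip_width: 0.521
grip_force: 29.3
```

Emit:
servo_tool(increments=[[[0, 0, 0], 0], [[0, 0, -0.03], 0], [[0, 0, -0.035], 0], [[0, 0, -0.035], 0], [[0, 0, -0.03], 0], [[0, 0, -0.015], 0], [[0, 0, -0.008], 0], [[0, 0, 0], 0], [[0, 0, 0], 0]])

```text
t: 19.43
tool_pos: [0.5702, -0.2503, 0.0878]
eef_rot: [3.14, 0.001, 1.572]
wrist_force: [-0.1, -0.8, -0.1]
grip_width: 0.525
grip_force: 29.3
```

Emit:
servo_tool(increments=[[[0, 0, -0.004], 0], [[0, 0, -0.002], 0], [[0, 0, -0.001], 0], [[0, 0, 0], 0], [[0, 0, 0], 0]])

```text
t: 19.85
tool_pos: [0.5701, -0.25, 0.0807]
eef_rot: [3.14, 0.0, 1.572]
wrist_force: [-0.4, 0.9, 5.4]
grip_width: 0.521
grip_force: 29.3
```

Emit:
servo_tool(increments=[[[0, 0, 0], 0], [[0, 0, 0], 0], [[0, 0, 0], 0], [[0, 0, 0], 0], [[0, 0, 0], 0], [[0, 0, 0], 0]], jaw=0)

```text
t: 20.35
tool_pos: [0.5692, -0.2498, 0.0794]
eef_rot: [-3.141, 0.0, 1.572]
wrist_force: [-0.6, 0.6, 0.0]
grip_width: 0.888
grip_force: 0.0
```

Emit:
servo_tool(increments=[[[0, 0, 0.025], 0], [[0, 0, 0.035], 0], [[0, 0, 0.035], 0], [[0, 0, 0.035], 0], [[0, 0, 0.03], 0], [[-0.0252, 0.0222, 0], -1.67], [[-0.0252, 0.0222, 0], -1.67], [[-0.0252, 0.0222, 0], -1.67], [[-0.0252, 0.0222, 0], -1.67], [[-0.0252, 0.0222, 0], -1.67], [[-0.0252, 0.0222, 0], -1.67], [[0, 0, 0], 0], [[0, 0, 0], 0], [[0, 0, 0], 0]])

```text
t: 21.52
tool_pos: [0.4187, -0.1171, 0.2399]
eef_rot: [3.14, -0.001, 1.397]
wrist_force: [-0.4, -0.8, -0.6]
grip_width: 1.0
grip_force: 0.0
```

Run:
```python
from h import *
d=cams.read_camera("top");s=cams.read_camera("scene");p=bot.state()["tool_pos"];print(p,proj(s,p),proj(s,[p[0],p[1],.127]))
g=lambda i,x,y,w,h:cv2.resize(np.ascontiguousarray(i[y:y+h,x:x+w,::-1]),(800,560),interpolation=cv2.INTER_CUBIC)
cv2.imwrite("pics/c7.png",g(s["img"],240,120,160,112))
```

```text
[ 0.41881813 -0.11773744  0.23965632] [277.54506973 161.2470334 ] [277.22504053 197.45659913]
```

View pics/c7.png

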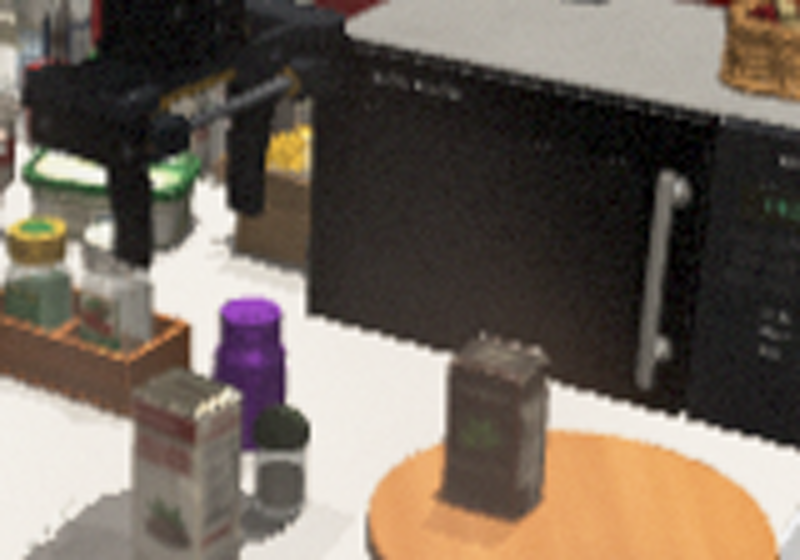

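Tea stands on the board. The coffee top at panel (188,390), raw (277.5,197.9), matches the prediction (277.2,197.5).

Emit:
servo_tool(increments=[[[0, 0, -0.025], 0], [[0, 0, -0.025], 0], [[0, 0, -0.025], 0], [[0, 0, -0.025], 0], [[0, 0, -0.025], 0], [[0, 0, -0.015], 0], [[0, 0, -0.01], 0], [[0, 0, 0], 0]])

```text
t: 22.28
tool_pos: [0.4169, -0.1177, 0.0877]
eef_rot: [-3.138, 0.004, 1.396]
wrist_force: [-0.4, 0.4, -0.1]
grip_width: 1.002
grip_force: 0.0
```

Emit:
servo_tool(increments=[[[0, 0, 0], 0], [[0, 0, 0], 0], [[0, 0, 0], 0], [[0, 0, 0], 0], [[0, 0, 0], 0], [[0, 0, 0], 0], [[0, 0, 0], 0], [[0, 0, 0], 0], [[0, 0, 0], 0], [[0, 0, 0], 0]], jaw=255)

```text
t: 23.12
tool_pos: [0.4183, -0.1166, 0.0897]
eef_rot: [3.141, -0.0, 1.397]
wrist_force: [0.2, -0.3, 1.2]
grip_width: 0.509
grip_force: 30.0
```

Emit:
servo_tool(increments=[[[0, 0, 0.025], 0], [[0, 0, 0.035], 0], [[0, 0, 0.035], 0], [[0, 0, 0.035], 0], [[0, 0, 0.025], 0], [[0.0166, -0.0265, 0], 1.1], [[0.0166, -0.0265, 0], 1.1], [[0.0166, -0.0265, 0], 1.1], [[0.0166, -0.0265, 0], 1.1], [[0.0166, -0.0265, 0], 1.1], [[0.0166, -0.0265, 0], 1.1], [[0.0166, -0.0265, 0], 1.1], [[0.0166, -0.0265, 0], 1.1], [[0.0166, -0.0265, 0], 1.1], [[0, 0, 0], 0], [[0, 0, 0], 0]])

```text
t: 24.45
tool_pos: [0.5667, -0.3571, 0.243]
eef_rot: [-3.138, 0.001, 1.567]
wrist_force: [0.4, 0.0, -0.3]
grip_width: 0.508
grip_force: 30.0
```

Emit:
servo_tool(increments=[[[0, 0, -0.03], 0], [[0, 0, -0.03], 0], [[0, 0, -0.03], 0], [[0, 0, -0.025], 0], [[0, 0, -0.012], 0], [[0, 0, -0.005], 0], [[0, 0, 0], 0], [[0, 0, 0], 0]])

```text
t: 25.12
tool_pos: [0.5684, -0.3552, 0.1142]
eef_rot: [3.14, 0.001, 1.571]
wrist_force: [-0.1, 0.4, 0.6]
grip_width: 0.508
grip_force: 30.0
```

Emit:
servo_tool(increments=[[[0, 0, -0.005], 0], [[0, 0, -0.0025], 0], [[0, 0, -0.001], 0], [[0, 0, 0], 0], [[0, 0, 0], 0]])

```text
t: 25.53
tool_pos: [0.5682, -0.3557, 0.1058]
eef_rot: [3.139, 0.001, 1.57]
wrist_force: [-1.0, 0.7, 5.9]
grip_width: 0.516
grip_force: 30.0
```

Emit:
servo_tool(increments=[[[0, 0, 0], 0], [[0, 0, 0], 0], [[0, 0, 0], 0], [[0, 0, 0], 0], [[0, 0, 0], 0], [[0, 0, 0], 0]], jaw=0)

```text
t: 26.03
tool_pos: [0.5675, -0.3551, 0.1039]
eef_rot: [-3.141, -0.0, 1.57]
wrist_force: [0.3, 0.8, -0.4]
grip_width: 0.882
grip_force: 0.0
```

Emit:
servo_tool(increments=[[[0, 0, 0.025], 0], [[0, 0, 0.035], 0], [[0, 0, 0.04], 0], [[0, 0, 0.035], 0], [[-0.0107, 0.0327, 0], 0], [[-0.0107, 0.0327, 0], 0], [[-0.0107, 0.0327, 0], 0], [[-0.0107, 0.0327, 0], 0], [[-0.0107, 0.0327, 0], 0], [[-0.0107, 0.0327, 0], 0], [[-0.0107, 0.0327, 0], 0], [[-0.0107, 0.0327, 0], 0], [[-0.0107, 0.0327, 0], 0], [[-0.0107, 0.0327, 0], 0], [[-0.0107, 0.0327, 0], 0], [[-0.0107, 0.0327, 0], 0], [[-0.0107, 0.0327, 0], 0], [[-0.0107, 0.0327, 0], 0], [[0, 0, 0], 0], [[0, 0, 0], 0]])

```text
t: 27.7
tool_pos: [0.4172, 0.104, 0.239]
eef_rot: [3.142, 0.0, 1.574]
wrist_force: [-0.3, -1.2, 1.2]
grip_width: 1.002
grip_force: 0.0
```

Run:
```python
from h import *
d=cams.read_camera("top");s=cams.read_camera("scene");p=bot.state()["tool_pos"];print(p,proj(s,p),proj(s,[p[0],p[1],.028]))
def blob(im,c):
    h=cv2.cvtColor(im,cv2.COLOR_RGB2HSV);m=cv2.inRange(h,(0,100,20),(6,255,255))|cv2.inRange(h,(165,100,20),(180,255,255))
    n,l,st,ce=cv2.connectedComponentsWithStats(m);i=1+np.argmin(np.hypot(*(ce[1:]-c).T));return ce[i],st[i]
c0,st=blob(cv2.imread("pics/top0raw.png")[:,:,::-1].copy(),(211,219));c1,s1=blob(s["img"],(217,208))
print(c0,st,onz(d,*c0,.03),c1,s1,onz(s,s1[0]+s1[2]/2-.5,s1[1]+s1[3]-s1[2]/2-.5,.03))
g=lambda i,x,y,w,h:cv2.resize(np.ascontiguousarray(i[y:y+h,x:x+w,::-1]),(800,480),interpolation=cv2.INTER_CUBIC)
cv2.imwrite("pics/c8.png",g(s["img"],190,130,200,120))
```

```text
[0.41810978 0.10168216 0.23909574] [213.05730278 147.07375531] [216.89993317 209.41847321]
[210.63095238 218.87301587] [202 210  18  18 252] [0.42445023 0.10794464 0.03      ] [217.09375    208.51041667] [210 200  16  17 192] [0.4211227  0.10138836 0.03      ]
```

View pics/c8.png

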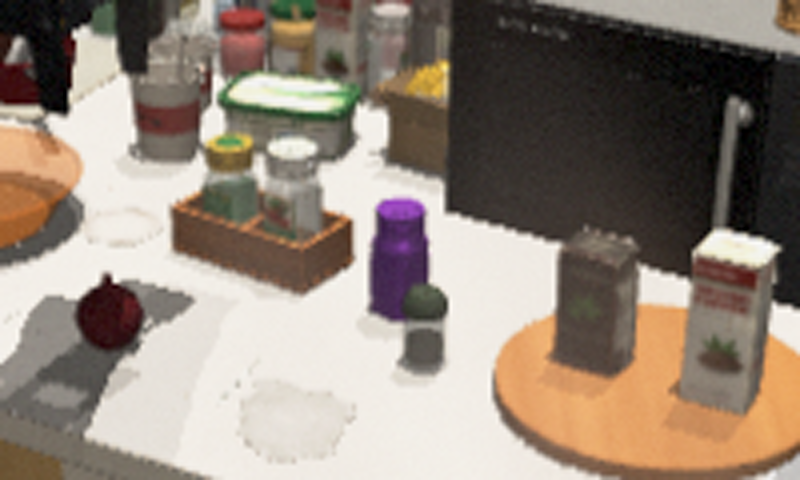

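Both boxes stand on the board (panel (597,305) and (725,320)). The onion is at (110,313), which casts to about (0.421,0.104). Grasping it.

Emit:
servo_tool(increments=[[[0.003, 0.001, -0.03], 0], [[0, 0, -0.03], 0], [[0, 0, -0.03], 0], [[0, 0, -0.03], 0], [[0, 0, -0.03], 0], [[0, 0, -0.025], 0], [[0, 0, -0.02], 0], [[0, 0, -0.01], 0], [[0, 0, -0.006], 0], [[0, 0, 0], 0], [[0, 0, 0], 0]])

```text
t: 28.72
tool_pos: [0.4217, 0.1034, 0.0288]
eef_rot: [3.14, -0.0, 1.569]
wrist_force: [0.3, 0.4, 1.6]
grip_width: 1.0
grip_force: 0.0
```

Emit:
servo_tool(increments=[[[0, 0, 0], 0], [[0, 0, 0], 0], [[0, 0, 0], 0], [[0, 0, 0], 0], [[0, 0, 0], 0], [[0, 0, 0], 0], [[0, 0, 0], 0], [[0, 0, 0], 0], [[0, 0, 0], 0], [[0, 0, 0], 0]], jaw=255)

```text
t: 29.55
tool_pos: [0.4214, 0.1039, 0.0284]
eef_rot: [3.14, -0.0, 1.57]
wrist_force: [0.8, 0.0, 2.0]
grip_width: 0.599
grip_force: 30.0
```

Emit:
servo_tool(increments=[[[0, 0, 0.02], 0], [[0, 0, 0.04], 0], [[0, 0, 0.04], 0], [[0, 0, 0.04], 0], [[0.014, 0.029, 0], 0], [[0.014, 0.029, 0], 0], [[0.014, 0.029, 0], 0], [[0.014, 0.029, 0], 0], [[0.014, 0.029, 0], 0], [[0.014, 0.029, 0], 0], [[0.014, 0.029, 0], 0], [[0.014, 0.029, 0], 0], [[0.014, 0.029, 0], 0], [[0, 0, 0], 0], [[0, 0, 0], 0]])

```text
t: 30.8
tool_pos: [0.5456, 0.3661, 0.1658]
eef_rot: [-3.139, 0.003, 1.573]
wrist_force: [-1.3, 0.0, -0.3]
grip_width: 0.596
grip_force: 30.0
```

Emit:
servo_tool(increments=[[[0, 0, -0.03], 0], [[0, 0, -0.03], 0], [[0, 0, -0.03], 0], [[0, 0, -0.02], 0], [[0, 0, -0.014], 0], [[0, 0, -0.006], 0], [[0, 0, 0], 0], [[0, 0, 0], 0]])

```text
t: 31.47
tool_pos: [0.5474, 0.3645, 0.0391]
eef_rot: [3.141, -0.001, 1.57]
wrist_force: [0.1, 0.6, -0.7]
grip_width: 0.598
grip_force: 30.0
```

Emit:
servo_tool(increments=[[[0, 0, -0.004], 0], [[0, 0, -0.002], 0], [[0, 0, 0], 0], [[0, 0, 0], 0]])

```text
t: 31.8
tool_pos: [0.5473, 0.3651, 0.0329]
eef_rot: [3.14, -0.001, 1.57]
wrist_force: [0.6, 0.3, -0.0]
grip_width: 0.595
grip_force: 30.0
```

Emit:
servo_tool(increments=[[[0, 0, 0], 0], [[0, 0, 0], 0], [[0, 0, 0], 0], [[0, 0, 0], 0], [[0, 0, 0], 0], [[0, 0, 0], 0], [[0, 0, 0], 0]], jaw=0)

```text
t: 32.38
tool_pos: [0.5468, 0.3647, 0.0321]
eef_rot: [3.142, 0.0, 1.57]
wrist_force: [-0.7, -0.5, -0.3]
grip_width: 0.982
grip_force: 0.0
```

Emit:
servo_tool(increments=[[[0, 0, 0.015], 0], [[0, 0, 0.03], 0], [[0, 0, 0.04], 0], [[0, 0, 0.04], 0], [[0, 0, 0.04], 0], [[0, 0, 0.04], 0], [[-0.02, 0.03, 0], 0], [[-0.02, 0.03, 0], 0], [[-0.02, 0.03, 0], 0], [[-0.02, 0.03, 0], 0], [[-0.02, 0.03, 0], 0], [[-0.02, 0.03, 0], 0], [[0, 0, 0], 0], [[0, 0, 0], 0], [[0, 0, 0], 0], [[0, 0, 0], 0]])

```text
t: 33.72
tool_pos: [0.4284, 0.5431, 0.2379]
eef_rot: [3.14, 0.0, 1.568]
wrist_force: [0.9, -1.0, -0.3]
grip_width: 1.004
grip_force: 0.0
```

Run:
```python
from h import *
for n in("scene","top"):
    d=cams.read_camera(n);cv2.imwrite(f"pics/{n}9.png",cv2.resize(np.ascontiguousarray(d["img"][80:300,60:420,::-1]),(800,489),interpolation=cv2.INTER_CUBIC))
```

```text
(no output)
```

View pics/top9.png

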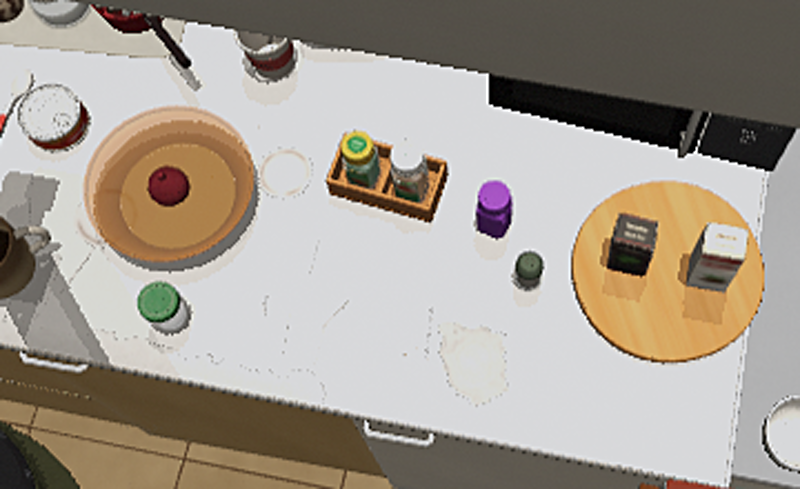

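View pics/scene9.png

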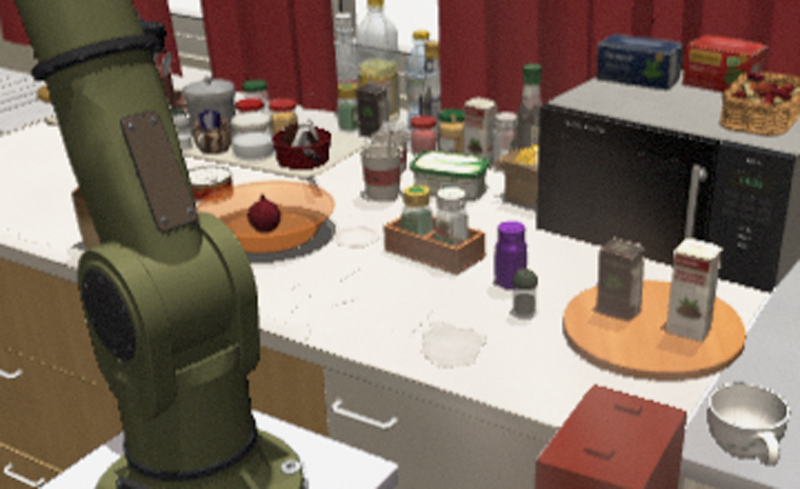

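The top view shows everything in place. The jars are in the caddy bays (360,160) and (408,175), the boxes are upright on the board (632,245) and (720,255), and the onion is in the dish (168,187). The pepper (528,268) and glass jar (163,305) are where they were. Handing in.

```bash
python3 -c "
from station import bot
print(bot.job_done())"
```

```text
the job is handed in; nothing more can be done
None
```

I handed the job in at about 34 s: both spice jars are upright in the caddy, one per bay, tea and coffee stand on the board, the onion is in the dish, and the pepper shaker and glass jar weren't touched; no verdict was returned.

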